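Put away the forming dies and dollies

ROBOT

A 6-joint arm with a two-finger parallel gripper is mounted at the origin on the work surface. World frame = base frame: x ahead of the robot, y to its left, z up, the work surface at z = 0. Lengths are in m, angles in rad, forces in N, time in s.
With the tool pointing down it reaches from about 0.35 to 0.975 m from the base axis. Payload 4.9 kg.
Tool frame: the origin (TCP) lies at the very end of the fingers, on their centre line; the grasp point (between the pads) lies 19 mm behind it (ctrl.pinch_z is the distance from the TCP to the grasp point, in m); z points along the fingers, y is the direction in which the jaws open and shut (so a half turn about z gives the same grasp; the last joint's range is limited). The gripper opens to 85 mm and grips with 20 to 120 N. Pads are 22 mm wide; open, the fingers measure 114 mm over their backs; the gripper's body (76 mm by 85 mm) begins 54 mm behind the grasp point. The pads swing forward as they close: fully open they stand 13 mm farther back than shut.
Start: joints at [1.07, 0.053, 1.613, -0, 1.476, -0.119], TCP at [0.233, 0.58, 0.231] pointing down, gripper open.
Joint ranges: [-3.01, 3.01], [-1.01, 2.22], [0.06, 2.58], [-1.02, 4.17], [0.09, 2.62], [-3.14, 3.14]. Speed limits (rad/s): [2.57, 2.57, 3.14, 3.14, 3.14, 3.14].

INTERFACE

Orientations are given as a rotation vector (axis times angle).
In Python, from station import ctrl gives the robot as it stands.
- The arm moves only by the tool carry_out, never from a script. Its argument "series" is a list of rows, each a list of 7 numbers: the shift along the world's x, y, z each as a share of 0.025 m, from -1 to 1, then the turn, a rotation vector about the world's x, y, z each as a share of 0.1 rad, from -1 to 1, then the opening, from 0 (shut) to 1 (fully open). A call has 1 to 12 rows; each row shifts and turns the commanded pose from where the row before left it; what a row does not reach is not made up. A row lasts 1/10 s, in which the tool goes at most 50 mm and 8.59 degrees, less where a joint would pass 70% of its speed; a pose out of reach is approached as far as the arm can. A call with a number of a shift or a turn outside -1 to 1 is refused whole. A call with a gripper value outside its range is refused whole. The fingers move at their own pace and stop on an object; "grip_force" is the grip in N (left out, the last holds). Time passes only in rows, so rows that do not move let the fingers close. It gives the time, the measured TCP pose, the force and the opening at its end, in the units of the state.
- ctrl.get_obs(): the state, without advancing time (a new reading comes with each control period).
- ctrl.get_image(name): name is "scene" or "top" or "wrist"; returns a dict with "frame" (400x640x3 uint8, blue, green, red), "fx", "fy", "cx", "cy" (pixels), "R" (3x3) and "t" (3): a world point X has camera coordinates R X + t; the wrist camera has in their place "hand_eye" (4x4, takes a point from camera to tool coordinates, whose origin is the TCP and whose axes are the flange's). Camera axes: x right, y down, z forward; pixel columns grow to the right and rows downward; lengths in m; the calibration is good to about 2 mm. A picture is of the moment at which its call begins: read the wrist's pose just before it. There is no depth.
- ctrl.finish_job(): hands the job in, once; it reports no verdict.
Trained networks look in a picture, given as the dict that the camera call returned (one of the last four; its "shot" number tells which), for a name from the list of things; names that differ only in an ending like _2 or _b are one class to them, and where a whole thing is asked for, a point or a joint stands for the part that bears it (a point fixed in the world has none). Each returns a list of dicts, best first, with "p" (0 to 1); they miss things now and then, are a little off and sometimes report something else, mostly with a low value. They report only what shows in the picture. A call takes as long as a camera call.
- ctrl.trace(picture, name): "mask" (400x640 bool, what is visible of it) and "rect" ([left, top, width, height] as shares, 0 to 1, of the picture: columns of its width, rows of its height, round what is visible of it).
- ctrl.mark_of(picture, name): "position" ([column, row] as shares, 0 to 1, of the picture: columns of its width, rows of its height: a listed point, or the origin of a listed thing).
The state is a dict: "t": time; "q": joint angles; "dq": joint speeds; "effort": joint torques, N m; "tool_pos": TCP position; "tool_rot": TCP orientation; "contact_force": force on the tool from outside, world axes, zero at the start; "wrist_torque": the same for the moment, N m; "opening": finger opening in m.
Only numpy, scipy, OpenCV 4.12 (cv2) and the standard library are available. Lean on these libraries where they do the work, as an engineer would, in place of code of your own. Each camera call takes 0.05 s, during which the arm holds its last target.

TASK

Put the sheet-metal tooling away where each kind is kept: both ring dies over the spindle of the stand, the big one at the bottom and the small one lying on it; the two flat hand dollies (the long one and the D-shaped one) together in the long wooden tray, each lying flat on its floor; and the round domed dolly, dome up, flat on the floor of the round dish. Let go of everything and leave it at rest.

Things in the scene. Friction and masses are not known exactly. Their poses are not given: they have to be found in the camera images.
- big_die: The large ring die: plain steel ring lying flat, outside diameter 62 mm, bore 28 mm right through, 22 mm high, about 0.4 kg. Origin at the centre of its underside, z up.
- small_die: The small ring die: plain steel ring lying flat, outside diameter 44 mm, bore 28 mm right through, 22 mm high, about 0.2 kg. Origin at the centre of its underside, z up.
- toe_dolly: The long flat dolly: solid steel bar with two half-round ends, 96 mm long (its x), 38 mm wide (its y, flat parallel sides 58 mm long in the middle), 25 mm high, about 0.6 kg. Origin at the centre of its underside, z up.
- heel_dolly: The D-shaped flat dolly: solid steel block 62 mm long (its x), 44 mm wide (its y, parallel flat sides from x = -31 to +9 mm), 28 mm high; square end at -x, half-round end at +x; about 0.5 kg. Origin at the centre of its underside, z up.
- dome_dolly: The round domed dolly: solid steel, no hole, 48 mm diameter, straight sides up to 22 mm, domed above to 37 mm high, about 0.4 kg; stands dome up. Origin at the centre of its underside, z along its axis towards the dome.
- tray: The long shallow tray of light wood, fixed: inside 110 mm along its x and 210 mm along its y, floor 4 mm above the table, walls 4 mm thick whose rims are 18 mm above the table. Origin at the centre of its underside on the table, z up.
- dish: The round shallow copper dish, fixed: inside diameter about 100 mm at the floor and 104 mm at the rim, outside 112 mm; floor 4 mm above the table, rim 18 mm above the table. Origin at the centre of its underside on the table, z up.
- stand: The die stand, fixed: wooden base 90 x 90 mm, 12 mm high, with one upright dark steel spindle at its centre, 16 mm diameter up to 56 mm above the table, then tapering to 6 mm at its tip, 65 mm above the table. The dies' 28 mm bores pass over it loosely. Origin at the centre of its underside on the table, z up.

How it is judged:
By the outcome, as a careful person would: the job done as asked, in the order asked, and still so for the second after the job is handed in, with the robot touching nothing.
It also fails if it takes over 131 s, if anything falls off the work surface, if the arm or the gripper's body presses on something with over 40 N, if the wrist force passes 120 N, or if a joint passes its speed limit or range.

## Working session

There is one attempt and no reset: what is moved stays moved. The work goes in short steps, Python scripts to look and compute and a tool call to move; the robot and the scene stay as the last step left them, time stands still between calls to the robot, and variables do not carry over. Pictures are saved under pics/ and viewed, and the job is handed in when it is done.

Besides the shell and the picture viewer there is one more tool, called after "Request:" as a command line: name --pt "numbers of a row" for each row, then --argument value for the rest. carry_out: Moves the arm, as the interface text tells. Shift numbers are shares of 0.025 m and turn numbers shares of 0.1 rad, none past 1 either way. Its arguments: {"type":"object","properties":{"series":{"type":"array"},"grip_force":{"type":"number"}},"required":["series"]}

```bash
ls; mkdir -p pics
python3 - <<'E'
from station import ctrl
import cv2
o=ctrl.get_obs(); print({k:(o[k]) for k in ('t','tool_pos','tool_rot','opening')}, ctrl.pinch_z)
for n in ('top','scene'):
    p=ctrl.get_image(n); cv2.imwrite(f'pics/{n}0.png',p['frame']); print(n,p['fx'],p['R'],p['t'])
    for k in 'big_die small_die toe_dolly heel_dolly dome_dolly tray dish stand'.split():
        m=ctrl.mark_of(p,k); print(k,[( round(a['p'],2),round(a['position'][0]*640),round(a['position'][1]*400)) for a in m[:3]])
E
```

```text
pics
{'t': 0.0, 'tool_pos': array([0.23255483, 0.57944306, 0.23007297]), 'tool_rot': array([-5.95948583e-01, -3.08391086e+00,  3.05263615e-03]), 'opening': 0.08531002238322147} 0.0187
top 467.3087645073812 [[ 0.01631356 -0.99961848 -0.02228802]
 [-0.98092841 -0.01168262 -0.19401799]
 [ 0.19368358  0.02502807 -0.98074475]] [0.00187952 0.49887473 0.97568633]
big_die [(0.84, 193, 274)]
small_die [(0.78, 450, 265)]
toe_dolly [(0.92, 255, 240)]
heel_dolly [(0.62, 317, 221)]
dome_dolly [(0.68, 385, 234), (0.39, 330, 142)]
tray [(0.75, 472, 178), (0.19, 318, 223)]
dish [(0.77, 160, 190)]
stand [(0.64, 327, 143)]
scene 390.5000057597158 [[-0.75521577  0.65547309  0.0020421 ]
 [ 0.39843209  0.46153047 -0.79261686]
 [-0.52048151 -0.59778312 -0.60971661]] [ 0.34687152 -0.14352824  1.32409135]
big_die [(0.83, 441, 240)]
small_die [(0.66, 290, 153), (0.53, 439, 241)]
toe_dolly [(0.88, 374, 228)]
heel_dolly [(0.54, 327, 210)]
dome_dolly [(0.71, 304, 180)]
tray [(0.76, 231, 169)]
dish [(0.9, 419, 308)]
stand [(0.84, 267, 236), (0.67, 230, 166)]
```

View pics/top0.png

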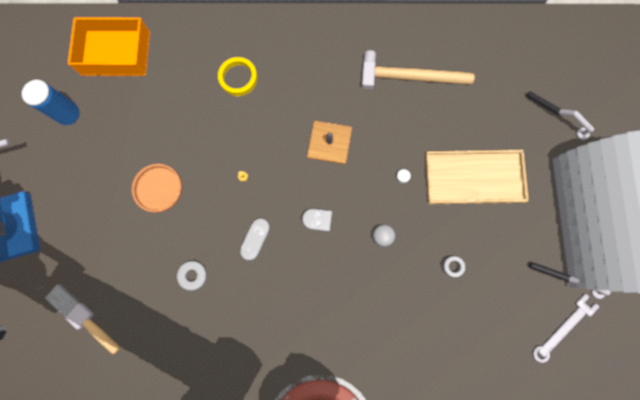

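View pics/scene0.png

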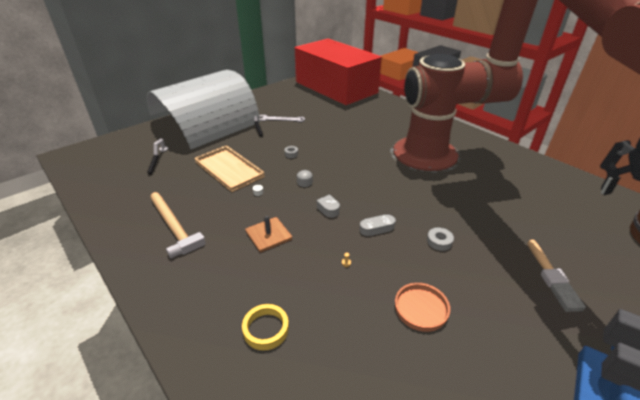

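The top view shows every item clearly: big die (192,275), small die (455,266), long dolly (255,240), D dolly (317,220), dome (385,236), tray (476,177), dish (157,188) and stand (330,142). Next I fit the poses to the masks.

```bash
cat > h.py <<'E'
import numpy as np, cv2
from scipy.optimize import minimize
from scipy.spatial.transform import Rotation as Ro
from station import ctrl
a=np.linspace(0,2*np.pi,49)[:-1]
def circ(r): return np.c_[r*np.cos(a),r*np.sin(a)]
def ext(o,z0,z1): return np.vstack([np.c_[o,np.full(len(o),z)] for z in (z0,z1)])
h=np.linspace(-np.pi/2,np.pi/2,25)
toe=np.vstack([np.c_[.029+.019*np.cos(h),.019*np.sin(h)],np.c_[-.029-.019*np.cos(h),.019*np.sin(h)]])
heel=np.vstack([np.c_[.009+.022*np.cos(h),.022*np.sin(h)],[[-.031,.022],[-.031,-.022]]])
def box(x,y): return np.array([[x,y],[x,-y],[-x,-y],[-x,y]])/2
dome=[ext(circ(.024),0,.022)]+[np.c_[circ(.024*np.cos(t)),np.full(48,.022+.015*np.sin(t))] for t in np.linspace(0,np.pi/2,6)]
M=dict(big_die=ext(circ(.031),0,.022),small_die=ext(circ(.022),0,.022),toe_dolly=ext(toe,0,.025),heel_dolly=ext(heel,0,.028),
 dome_dolly=np.vstack(dome),tray=ext(box(.118,.218),0,.018),dish=ext(circ(.056),0,.018),stand=ext(box(.09,.09),0,.012))
SP=np.vstack([ext(circ(.008),.012,.056),ext(circ(.003),.056,.065)])
ROUND=('big_die','small_die','dome_dolly','dish')
def cam(p,obs=None):
    if 'R' in p: R,t=np.array(p['R']),np.array(p['t'])
    else:
        H=np.array(p['hand_eye']); T=np.eye(4); T[:3,:3]=Ro.from_rotvec(obs['tool_rot']).as_matrix(); T[:3,3]=obs['tool_pos']
        W=np.linalg.inv(T@H); R,t=W[:3,:3],W[:3,3]
    return R,t,p['fx'],p['fy'],p['cx'],p['cy']
def proj(c,X):
    R,t,fx,fy,cx,cy=c; Y=X@R.T+t; return np.c_[fx*Y[:,0]/Y[:,2]+cx,fy*Y[:,1]/Y[:,2]+cy]
def ray(c,u,v,z):
    R,t,fx,fy,cx,cy=c; d=R.T@np.array([(u-cx)/fx,(v-cy)/fy,1]); o=-R.T@t; return o+d*(z-o[2])/d[2]
def place(X,q,z): 
    s,co=np.sin(q[2]),np.cos(q[2]); return np.c_[co*X[:,0]-s*X[:,1]+q[0],s*X[:,0]+co*X[:,1]+q[1],X[:,2]+z]
S=4
def render(c,name,q,z,sz):
    m=np.zeros((400*S,640*S),np.uint8)
    for X in ([M[name],SP] if name=='stand' else [M[name]]):
        P=proj(c,place(X,q,z)); hu=cv2.convexHull(((P+.5)*S*16-8).round().astype(np.int32)); cv2.fillPoly(m,[hu],255,shift=4)
    return cv2.resize(m,(640,400),interpolation=cv2.INTER_AREA)/255.
def fill(m,name):
    m=m.astype(np.uint8); cs,_=cv2.findContours(m,cv2.RETR_EXTERNAL,cv2.CHAIN_APPROX_NONE)
    o=np.zeros_like(m); cs=max(cs,key=cv2.contourArea); 
    if name!='stand': cs=cv2.convexHull(cs)
    cv2.fillPoly(o,[cs],1); return o
def getmask(p,name,near=None,c=None):
    r=ctrl.trace(p,name)
    if not r: return None
    if near is not None:
        uv=proj(c,np.array([near]))[0]
        def d(e):
            ys,xs=np.nonzero(e['mask']); return np.hypot(xs.mean()-uv[0],ys.mean()-uv[1]) if len(xs) else 1e9
        r=sorted(r,key=d)
        if d(r[0])>60: return None
    return fill(r[0]['mask'],name),r[0]['p']
def fit(name,views,z=0,guess=None):
    # views list of (cam,mask)
    if guess is None:
        c,m=views[0]; ys,xs=np.nonzero(m); g=ray(c,xs.mean(),ys.mean(),z+.01)[:2]
    else: g=guess[:2]
    def f(q):
        s=0
        for c,m in views:
            r=render(c,name,q,z,0); s+=1-np.minimum(r,m).sum()/np.maximum(r,m).sum()
        return s/len(views)
    yaws=[0] if name in ROUND else ([guess[2]] if guess is not None else np.arange(0,2*np.pi if name=='heel_dolly' else np.pi,np.pi/6 if name!='heel_dolly' else np.pi/4))
    best=None
    for y in sorted(yaws,key=lambda y:f([*g,y]))[:2]:
        q0=np.array([*g,y]); n=2 if name in ROUND else 3
        sim=np.vstack([q0[:n]]+[q0[:n]+np.eye(n)[i]*(.008 if i<2 else .25) for i in range(n)])
        r=minimize(lambda q:f(np.r_[q,[0]*(3-n)]),q0[:n],method='Nelder-Mead',options=dict(initial_simplex=sim,maxiter=110,xatol=1e-4,fatol=1e-4))
        if best is None or r.fun<best[1]: best=(np.r_[r.x,[0]*(3-n)],r.fun)
    return best
E
python3 - <<'E'
from h import *
import json
ps=[ctrl.get_image(n) for n in('top','scene')]; cs=[cam(p) for p in ps]; out={}
for k in M:
    g=None;vs=[];res=[]
    for p,c in zip(ps,cs):
        m=getmask(p,k,near=None if g is None else [*g[:2],.01],c=c)
        if m is None: print(k,'none');continue
        v=(c,m[0]); vs.append(v); r=fit(k,[v],guess=None); g=r[0] if g is None else g; res.append((r[0].round(4),round(r[1],3),round(m[1],2)))
    r=fit(k,vs); out[k]=r[0].tolist(); print(k,r[0].round(4),round(r[1],3),res)
json.dump(out,open('pose.json','w'))
im=ps[0]['frame'].copy()
for k,q in out.items():
    P=proj(cs[0],place(M[k],q,0)); cv2.polylines(im,[cv2.convexHull(P.round().astype(np.int32))],True,(0,255,0),1)
cv2.imwrite('pics/fit0.png',cv2.resize(im[100:320,100:560],None,fx=1.7,fy=1.7))
o=ctrl.get_obs(); print(Ro.from_rotvec(o['tool_rot']).as_matrix().round(3))
E
```

```text
big_die [0.321  0.2878 0.    ] 0.064 [(array([0.3215, 0.2871, 0.    ]), np.float64(0.048), 0.57), (array([0.3191, 0.2881, 0.    ]), np.float64(0.052), 0.85)]
small_die none
small_die [0.4497 0.0179 0.    ] 0.413 [(array([0.4497, 0.0179, 0.    ]), np.float64(0.413), 0.69)]
toe_dolly [0.4023 0.1501 2.746 ] 0.071 [(array([ 0.4031,  0.1491, -0.3795]), np.float64(0.057), 0.93), (array([ 0.4017,  0.1511, -0.4178]), np.float64(0.063), 0.62)]
heel_dolly none
heel_dolly [0.4488 0.0138 1.2681] 0.152 [(array([0.4488, 0.0138, 1.2681]), np.float64(0.152), 0.55)]
dome_dolly [ 0.4141 -0.1359  0.    ] 0.111 [(array([ 0.4156, -0.1355,  0.    ]), np.float64(0.152), 0.83), (array([ 0.4142, -0.1358,  0.    ]), np.float64(0.066), 0.67)]
tray [ 0.553  -0.3464  0.0333] 0.028 [(array([ 0.5532, -0.3468,  0.0307]), np.float64(0.016), 0.57), (array([ 0.5527, -0.3461,  0.0319]), np.float64(0.039), 0.68)]
dish [0.5174 0.3834 0.    ] 0.048 [(array([0.5189, 0.3825, 0.    ]), np.float64(0.035), 0.65), (array([0.5154, 0.3831, 0.    ]), np.float64(0.044), 0.64)]
stand [ 0.6322 -0.013  -0.1719] 0.052 [(array([ 0.6335, -0.0127, -0.149 ]), np.float64(0.057), 0.87), (array([ 0.6318, -0.0132, -0.1489]), np.float64(0.045), 0.63)]
[[-0.928  0.373 -0.   ]
 [ 0.373  0.928 -0.   ]
 [ 0.    -0.    -1.   ]]
```

View pics/fit0.png

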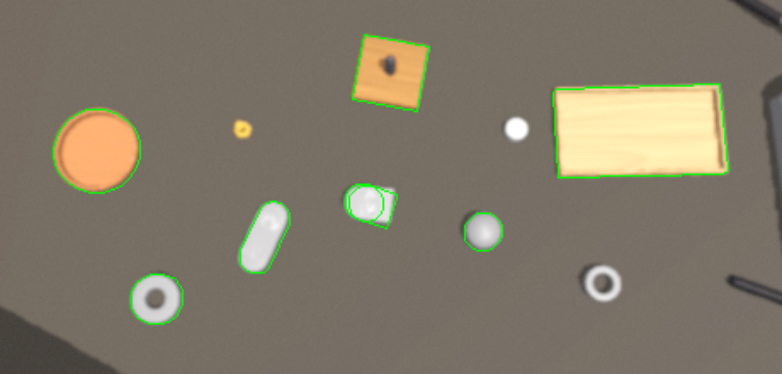

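Request:
carry_out --pt "0.28 -0.96 0 0 0 0 1" --pt "0.28 -0.96 0 0 0 0 1" --pt "0.28 -0.96 0 0 0 0 1" --pt "0.28 -0.96 0 0 0 0 1" --pt "0.28 -0.96 0 0 0 0 1" --pt "0.28 -0.96 0 0 0 0 1" --pt "0.28 -0.96 0 0 0 0 1" --pt "0.28 -0.96 0 0 0 0 1" --pt "0.28 -0.96 0 0 0 0 1" --pt "0.28 -0.96 0 0 0 0 1" --pt "0.28 -0.96 0 0 0 0 1" --pt "0 0 0 0 0 0 1" --grip_force 60

```text
t: 3.0
tool_pos: [0.3105, 0.3144, 0.2315]
tool_rot: [0.601, 3.083, 0.0]
contact_force: [-0.5, 0.3, 0.6]
opening: 0.0855
```

```bash
cat >> h.py <<'E'
import json
def look(tag,names,zs=None,guess=None):
    obs=ctrl.get_obs(); p=ctrl.get_image('wrist'); c=cam(p,obs); im=p['frame'].copy()
    G=json.load(open('pose.json')); G.update(guess or {})
    for k in names:
        z=(zs or {}).get(k,0); g=G[k]
        m=getmask(p,k,near=[*g[:2],z+.01],c=c)
        if m is None: print(k,'no mask'); continue
        r=fit(k,[(c,m[0])],z=z,guess=None if k in('heel_dolly',) else g); print(k,r[0].round(4),'loss',round(r[1],3),'p',round(m[1],2))
        P=proj(c,place(M[k],r[0],z)); cv2.polylines(im,[cv2.convexHull(P.round().astype(np.int32))],True,(0,255,0),1)
    cv2.imwrite(f'pics/{tag}.png',im)
    A=Ro.from_rotvec(obs['tool_rot']).as_matrix()
    print('t',round(obs['t'],2),'tcp',obs['tool_pos'].round(4),'jaw ang',round(np.arctan2(A[1,1],A[0,1]),3),'z',A[:,2].round(3),'F',np.round(obs['contact_force'],1),'op',round(obs['opening'],4))
E
python3 - <<'E'
from h import *
look('w1',['big_die'])
E
```

```text
big_die [0.3192 0.2881 0.    ] loss 0.033 p 0.98
t 3.0 tcp [0.3105 0.3144 0.2315] jaw ang 1.186 z [ 0.001 -0.    -1.   ] F [-0.5  0.3  0.6] op 0.0855
```

View pics/w1.png

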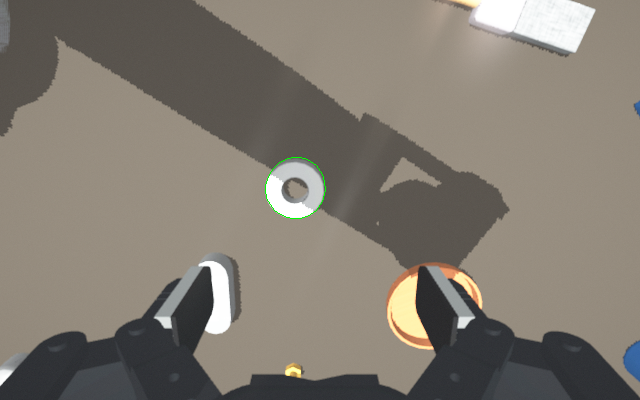

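Request:
carry_out --pt "0.18 -0.53 -1 0 0 0 1" --pt "0.18 -0.53 -1 0 0 0 1" --pt "0 0 -1 0 0 0 1" --pt "0 0 -1 0 0 0 1" --pt "0 0 -1 0 0 0 1" --pt "0 0 -1 0 0 0 1" --pt "0 0 -1 0 0 0 1" --pt "0 0 -1 0 0 0 1" --pt "0 0 -0.6 0 0 0 1" --pt "0 0 -0.3 0 0 0 1" --pt "0 0 -0.2 0 0 0 1" --pt "0 0 0 0 0 0 1"

```text
t: 4.3
tool_pos: [0.3188, 0.2899, 0.0038]
tool_rot: [-0.595, -3.084, 0.0]
contact_force: [0.1, -0.6, -0.6]
opening: 0.085
```

Centred to about 2 mm. I'll correct that, close and lift a little.

Request:
carry_out --pt "0.04 -0.07 -0.1 0 0 0 0.9" --pt "0 0 0 0 0 0 0" --pt "0 0 0 0 0 0 0" --pt "0 0 0 0 0 0 0" --pt "0 0 0 0 0 0 0" --pt "0 0 0 0 0 0 0" --pt "0 0 0 0 0 0 0" --pt "0 0 0.2 0 0 0 0" --pt "0 0 0.5 0 0 0 0" --pt "0 0 1 0 0 0 0" --pt "0 0 1 0 0 0 0" --pt "0 0 1 0 0 0 0"

```text
t: 5.5
tool_pos: [0.3191, 0.2872, 0.0945]
tool_rot: [-0.596, -3.084, 0.001]
contact_force: [0.5, -0.2, -4.6]
opening: 0.0588
```

Run:
```python
from h import *
look('w2',['big_die'],zs={'big_die':.09})
```

```text
big_die [0.3187 0.2864 0.    ] loss 0.035 p 0.88
t 5.5 tcp [0.3191 0.2872 0.0945] jaw ang 1.189 z [-0.001 -0.001 -1.   ] F [ 0.5 -0.2 -4.6] op 0.0588
```

View pics/w2.png

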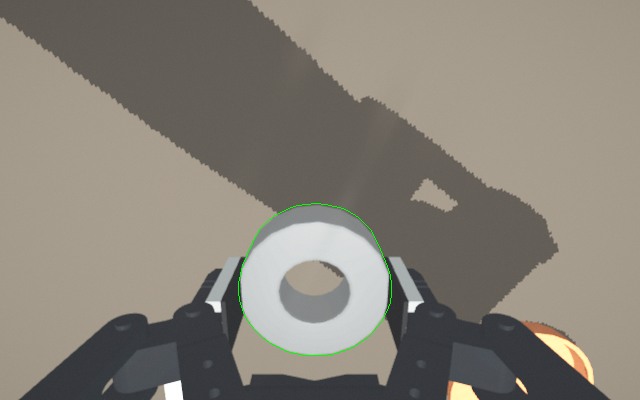

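Request:
carry_out --pt "0.5 -0.5 1 0 0 0 0" --pt "0.98 -0.94 1 0 0 0 0" --pt "0.98 -0.94 0.6 0 0 0 0" --pt "0.98 -0.94 0 0 0 0 0" --pt "0.98 -0.94 0 0 0 0 0" --pt "0.98 -0.94 0 0 0 0 0" --pt "0.98 -0.94 0 0 0 0 0" --pt "0.98 -0.94 0 0 0 0 0" --pt "0.98 -0.94 0 0 0 0 0" --pt "0.98 -0.94 0 0 0 0 0" --pt "0.98 -0.94 0 0 0 0 0" --pt "0.98 -0.94 0 0 0 0 0"

```text
t: 6.8
tool_pos: [0.6015, 0.0157, 0.1562]
tool_rot: [-0.596, -3.081, 0.0]
contact_force: [-0.2, 0.1, -4.2]
opening: 0.0588
```

Request:
carry_out --pt "0.7 -0.6 0 0 0 0 0" --pt "0.4 -0.5 0 0 0 0 0" --pt "0 0 0 0 0 0 0" --pt "0 0 0 0 0 0 0"

```text
t: 7.2
tool_pos: [0.6283, -0.0104, 0.1575]
tool_rot: [-0.596, -3.082, -0.001]
contact_force: [-0.1, 0.9, -4.8]
opening: 0.0588
```

Run:
```python
from h import *
look('w3',['stand'])
look('w3b',['big_die'],zs={'big_die':ctrl.get_obs()['tool_pos'][2]-.001},guess={'big_die':[.632,-.013,0]})
```

```text
stand [ 0.6313 -0.0122 -0.1639] loss 0.289 p 0.66
t 7.2 tcp [ 0.6283 -0.0104  0.1575] jaw ang 1.189 z [-0.003  0.001 -1.   ] F [-0.1  0.9 -4.8] op 0.0588
big_die [ 0.6269 -0.0104  0.    ] loss 0.07 p 0.72
t 7.3 tcp [ 0.6284 -0.0099  0.1581] jaw ang 1.19 z [-0.001  0.001 -1.   ] F [-0.2  0.4 -4.5] op 0.0589
```

View pics/w3.png

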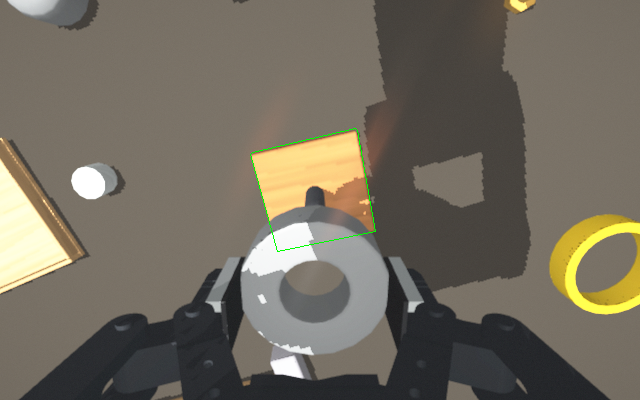

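Request:
carry_out --pt "0.17 -0.1 -0.5 0 0 0 0" --pt "0 0 -1 0 0 0 0" --pt "0 0 -1 0 0 0 0" --pt "0 0 -0.6 0 0 0 0" --pt "0 0 0 0 0 0 0"

```text
t: 7.9
tool_pos: [0.631, -0.0128, 0.0773]
tool_rot: [-0.594, -3.078, 0.001]
contact_force: [-1.0, 0.9, -5.0]
opening: 0.0588
```

Run:
```python
from h import *
look('w4',[])
```

```text
t 7.9 tcp [ 0.631  -0.0128  0.0773] jaw ang 1.189 z [-0.007  0.001 -1.   ] F [-1.   0.9 -5. ] op 0.0588
```

View pics/w4.png

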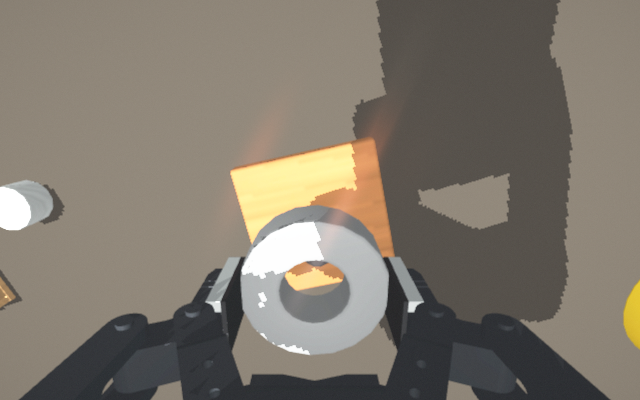

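Request:
carry_out --pt "0.05 0 -0.5 0 0 0 0" --pt "0 0 -0.6 0 0 0 0" --pt "0 0 -0.5 0 0 0 0" --pt "0 0 0 0 0 0 0"

```text
t: 8.35
tool_pos: [0.6326, -0.013, 0.038]
tool_rot: [-0.595, -3.079, 0.001]
contact_force: [-0.8, -0.1, -5.0]
opening: 0.0591
```

Run:
```python
from h import *
look('w5',[])
```

```text
t 8.35 tcp [ 0.6326 -0.013   0.038 ] jaw ang 1.189 z [-0.006  0.001 -1.   ] F [-0.8 -0.1 -5. ] op 0.0591
```

View pics/w5.png

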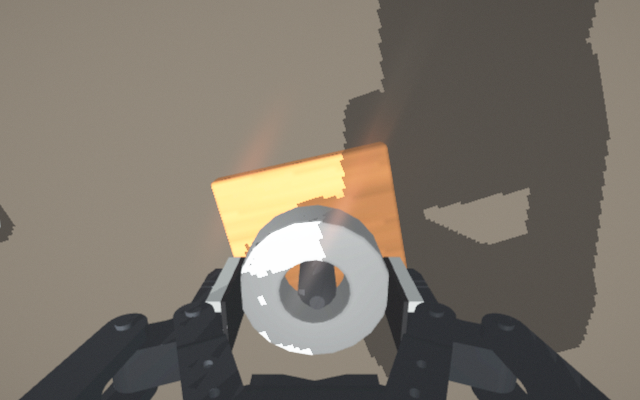

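Request:
carry_out --pt "0 0 -0.5 0 0 0 0" --pt "0 0 -0.3 0 0 0 0" --pt "0 0 -0.1 0 0 0 0" --pt "0 0 0 0 0 0 0" --pt "0 0 0 0 0 0 0"

```text
t: 8.9
tool_pos: [0.6351, -0.0133, 0.019]
tool_rot: [0.596, 3.084, 0.0]
contact_force: [-0.4, 1.1, -4.2]
opening: 0.0591
```

Request:
carry_out --pt "-0.08 0 -0.12 0 0 0 0" --pt "0 0 0 0 0 0 0" --pt "0 0 0 0 0 0 0"

```text
t: 9.2
tool_pos: [0.6328, -0.0133, 0.0159]
tool_rot: [0.596, 3.085, 0.0]
contact_force: [0.5, 0.3, -4.5]
opening: 0.0592
```

Request:
carry_out --pt "0 0 -0.06 0 0 0 0" --pt "0 0 0 0 0 0 0" --pt "0 0 0 0 0 0 0"

```text
t: 9.5
tool_pos: [0.6332, -0.0133, 0.0147]
tool_rot: [0.596, 3.084, 0.0]
contact_force: [0.5, 0.1, -2.0]
opening: 0.059
```

Contact is just starting, with the load down to 2 N. Release and rise.

Request:
carry_out --pt "0 0 -0.02 0 0 0 0" --pt "0 0 0 0 0 0 1" --pt "0 0 0 0 0 0 1" --pt "0 0 0 0 0 0 1" --pt "0 0 0 0 0 0 1" --pt "0 0 0 0 0 0 1" --pt "0 0 0.6 0 0 0 1" --pt "0 0 1 0 0 0 1" --pt "0 0 1 0 0 0 1" --pt "0 0 1 0 0 0 1" --pt "0 0 1 0 0 0 1" --pt "0 0 1 0 0 0 1"

```text
t: 10.7
tool_pos: [0.633, -0.0132, 0.1563]
tool_rot: [0.596, 3.083, 0.0]
contact_force: [0.3, 0.1, 0.3]
opening: 0.0856
```

Run:
```python
from h import *
look('w6',['big_die'],zs={'big_die':.012},guess={'big_die':[.632,-.013,0]})
p=ctrl.get_image('top'); c=cam(p); 
print('small guess',ray(c,455,266,.011), 'heel guess',ray(c,317,220,.014))
m=getmask(p,'small_die',near=ray(c,455,266,.011),c=c)
if m: print(fit('small_die',[(c,m[0])])[0])
m=getmask(p,'heel_dolly',near=ray(c,317,220,.014),c=c)
if m: print(fit('heel_dolly',[(c,m[0])]))
```

```text
big_die [ 0.6316 -0.0136  0.    ] loss 0.044 p 0.65
t 10.7 tcp [ 0.633  -0.0132  0.1563] jaw ang 1.189 z [ 0.001 -0.    -1.   ] F [0.3 0.1 0.3] op 0.0856
small guess [ 0.35036436 -0.29111006  0.011     ] heel guess [0.44775026 0.01346092 0.014     ]
[ 0.35026908 -0.28815855  0.        ]
```

View pics/w6.png

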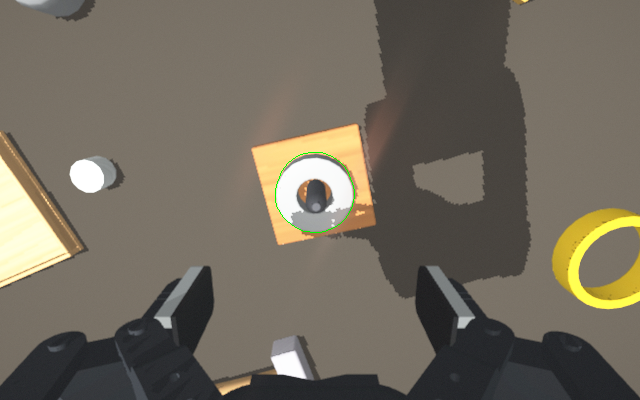

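Request:
carry_out --pt "-0.94 -0.92 0 0 0 0 1" --pt "-0.94 -0.92 0 0 0 0 1" --pt "-0.94 -0.92 0 0 0 0 1" --pt "-0.94 -0.92 0 0 0 0 1" --pt "-0.94 -0.92 0 0 0 0 1" --pt "-0.94 -0.92 0 0 0 0 1" --pt "-0.94 -0.92 0 0 0 0 1" --pt "-0.94 -0.92 0 0 0 0 1" --pt "-0.94 -0.92 0 0 0 0 1" --pt "-0.94 -0.92 0 0 0 0 1" --pt "-0.94 -0.92 0 0 0 0 1" --pt "-0.94 -0.92 0 0 0 0 1"

```text
t: 12.15
tool_pos: [0.3491, -0.2892, 0.152]
tool_rot: [-0.595, -3.082, -0.003]
contact_force: [0.5, -0.3, -0.0]
opening: 0.0852
```

Request:
carry_out --pt "0 0 0 0 0 0 0.8" --pt "0 0 0 0 0 0 0.8" --pt "0 0 0 0 0 0 0.8"

```text
t: 12.45
tool_pos: [0.3509, -0.2884, 0.1529]
tool_rot: [-0.595, -3.084, -0.002]
contact_force: [0.9, 0.6, 0.1]
opening: 0.0683
```

Run:
```python
from h import *
look('w7',['small_die'],guess={'small_die':[.350,-.289,0]})
```

```text
small_die [ 0.3478 -0.288   0.    ] loss 0.046 p 0.68
t 12.45 tcp [ 0.3509 -0.2884  0.1529] jaw ang 1.19 z [-0.001  0.002 -1.   ] F [0.9 0.6 0.1] op 0.0683
```

View pics/w7.png

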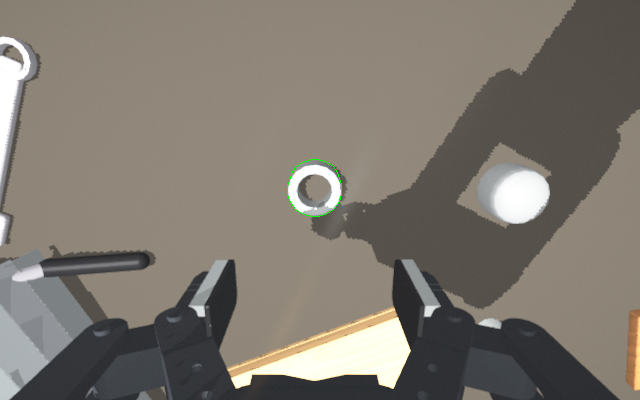

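Request:
carry_out --pt "-0.1 0 -0.6 0 0 0 0.8" --pt "0 0 -1 0 0 0 0.8" --pt "0 0 -1 0 0 0 0.8" --pt "0 0 -1 0 0 0 0.8" --pt "0 0 -1 0 0 0 0.8" --pt "0 0 -1 0 0 0 0.8" --pt "0 0 -0.3 0 0 0 0.8" --pt "0 0 0 0 0 0 0.8" --pt "0 0 0 0 0 0 0.8"

```text
t: 13.45
tool_pos: [0.3488, -0.2895, 0.0069]
tool_rot: [0.595, 3.084, -0.001]
contact_force: [0.6, 0.0, 0.2]
opening: 0.068
```

Request:
carry_out --pt "0 0.05 -0.16 0 0 0 0.8" --pt "0 0 0 0 0 0 0" --pt "0 0 0 0 0 0 0" --pt "0 0 0 0 0 0 0" --pt "0 0 0 0 0 0 0" --pt "0 0 0 0 0 0 0" --pt "0 0 0 0 0 0 0" --pt "0 0 0 0 0 0 0"

```text
t: 14.25
tool_pos: [0.349, -0.2886, 0.0034]
tool_rot: [0.596, 3.083, -0.001]
contact_force: [-0.9, 1.6, 7.0]
opening: 0.0416
```

Request:
carry_out --pt "0 0 0.2 0 0 0 0" --pt "0 0 0.5 0 0 0 0" --pt "0 0 1 0 0 0 0" --pt "0 0 1 0 0 0 0" --pt "0 0 1 0 0 0 0" --pt "0 0 1 0 0 0 0" --pt "0 0 1 0 0 0 0" --pt "0 0 0 0 0 0 0" --pt "0 0 0 0 0 0 0"

```text
t: 15.15
tool_pos: [0.3483, -0.288, 0.1449]
tool_rot: [0.596, 3.084, -0.001]
contact_force: [-0.4, 0.2, -2.6]
opening: 0.0416
```

Run:
```python
from h import *
look('w8',['small_die'],zs={'small_die':ctrl.get_obs()['tool_pos'][2]-.002},guess={'small_die':[.350,-.289,0]})
```

```text
small_die [ 0.3471 -0.2886  0.    ] loss 0.089 p 0.88
t 15.15 tcp [ 0.3483 -0.288   0.1449] jaw ang 1.189 z [ 0.001 -0.001 -1.   ] F [-0.4  0.2 -2.6] op 0.0416
```

View pics/w8.png

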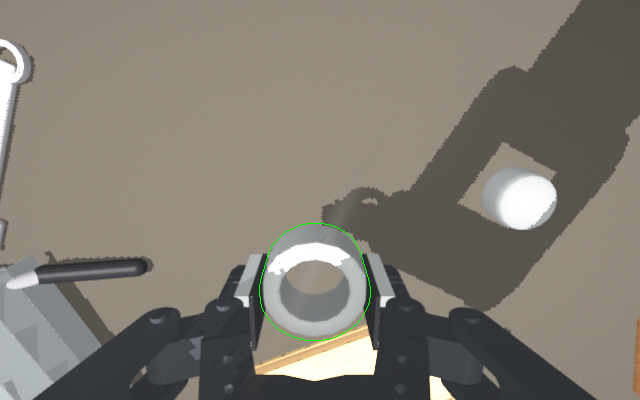

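Request:
carry_out --pt "0.95 0.92 0 0 0 0 0" --pt "0.95 0.92 0 0 0 0 0" --pt "0.95 0.92 0 0 0 0 0" --pt "0.95 0.92 0 0 0 0 0" --pt "0.95 0.92 0 0 0 0 0" --pt "0.95 0.92 0 0 0 0 0" --pt "0.95 0.92 0 0 0 0 0" --pt "0.95 0.92 0 0 0 0 0" --pt "0.95 0.92 0 0 0 0 0" --pt "0.95 0.92 0 0 0 0 0" --pt "0.95 0.92 0 0 0 0 0" --pt "0.95 0.92 0 0 0 0 0"

```text
t: 16.45
tool_pos: [0.6329, -0.0108, 0.1419]
tool_rot: [-0.595, -3.08, 0.001]
contact_force: [0.6, -0.3, -2.6]
opening: 0.0414
```

Request:
carry_out --pt "0 0 -0.7 0 0 0 0" --pt "0 0 -0.8 0 0 0 0" --pt "0 0 -0.5 0 0 0 0" --pt "0 0 0 0 0 0 0" --pt "0 0 0 0 0 0 0"

```text
t: 16.95
tool_pos: [0.6326, -0.0124, 0.0939]
tool_rot: [-0.597, -3.083, 0.0]
contact_force: [0.4, -0.1, -2.4]
opening: 0.0416
```

Run:
```python
from h import *
look('w9',['small_die'],zs={'small_die':ctrl.get_obs()['tool_pos'][2]-.003},guess={'small_die':[.632,-.013,0]})
```

```text
small_die [ 0.6315 -0.0128  0.    ] loss 0.077 p 0.63
t 16.95 tcp [ 0.6326 -0.0124  0.0939] jaw ang 1.188 z [-0.002  0.    -1.   ] F [ 0.4 -0.1 -2.4] op 0.0416
```

View pics/w9.png

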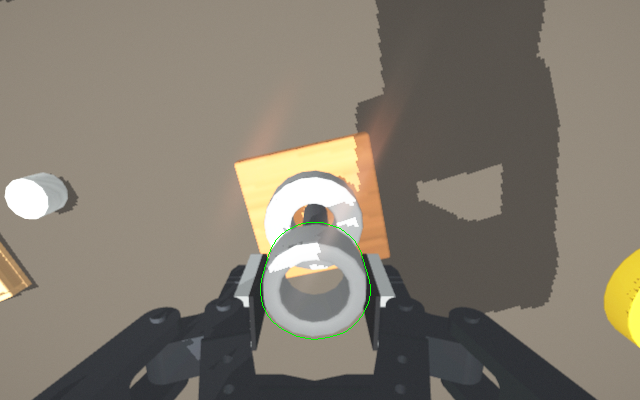

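Small die aligned over the spindle. Lowering it.

Request:
carry_out --pt "0 0 -0.6 0 0 0 0" --pt "0 0 -0.6 0 0 0 0" --pt "0 0 -0.5 0 0 0 0" --pt "0 0 -0.3 0 0 0 0" --pt "0 0 0 0 0 0 0" --pt "0 0 0 0 0 0 0"

```text
t: 17.65
tool_pos: [0.6333, -0.012, 0.0445]
tool_rot: [-0.596, -3.084, 0.0]
contact_force: [0.6, -0.3, -1.0]
opening: 0.0413
```

Request:
carry_out --pt "-0.02 -0.04 -0.2 0 0 0 0" --pt "0 0 0 0 0 0 0" --pt "0 0 0 0 0 0 0"

```text
t: 17.95
tool_pos: [0.633, -0.0131, 0.04]
tool_rot: [0.596, 3.084, 0.0]
contact_force: [-0.4, -0.7, -2.3]
opening: 0.0416
```

Run:
```python
from h import *
look('w10',[])
```

```text
t 17.95 tcp [ 0.633  -0.0131  0.04  ] jaw ang 1.189 z [ 0. -0. -1.] F [-0.4 -0.7 -2.3] op 0.0416
```

View pics/w10.png

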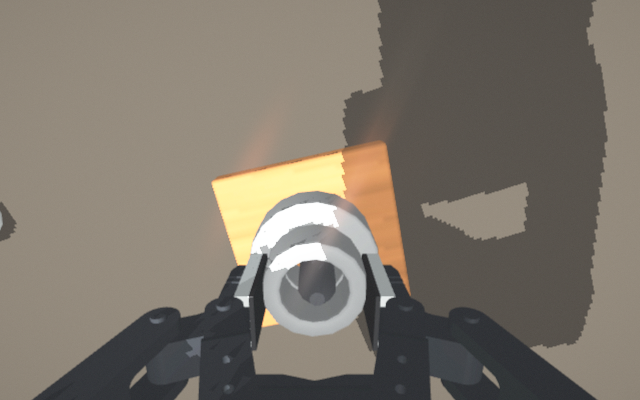

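Request:
carry_out --pt "0 0 -0.1 0 0 0 0" --pt "0 0 0 0 0 0 0" --pt "0 0 0 0 0 0 0"

```text
t: 18.3
tool_pos: [0.6331, -0.013, 0.0376]
tool_rot: [0.596, 3.084, 0.0]
contact_force: [-0.3, -0.0, -0.9]
opening: 0.0416
```

Touching. Release and rise.

Request:
carry_out --pt "0 0 -0.02 0 0 0 0" --pt "0 0 0 0 0 0 0.9" --pt "0 0 0 0 0 0 0.9" --pt "0 0 0 0 0 0 0.9" --pt "0 0 0 0 0 0 0.9" --pt "0 0 0 0 0 0 0.9" --pt "0 0 0.6 0 0 0 0.9" --pt "0 0 1 0 0 0 0.9" --pt "0 0 1 0 0 0 0.9" --pt "0 0 1 0 0 0 0.9" --pt "0 0 1 0 0 0 0.9" --pt "0 0 0 0 0 0 0.9"

```text
t: 19.5
tool_pos: [0.636, -0.0134, 0.1584]
tool_rot: [0.594, 3.075, 0.001]
contact_force: [1.0, -0.0, 0.2]
opening: 0.0768
```

Run:
```python
from h import *
look('w11',['small_die'],zs={'small_die':.034},guess={'small_die':[.632,-.013,0]})
```

```text
small_die [ 0.6318 -0.0134  0.    ] loss 0.029 p 0.74
t 19.5 tcp [ 0.636  -0.0134  0.1584] jaw ang 1.189 z [ 0.01  -0.001 -1.   ] F [ 1.  -0.   0.2] op 0.0768
```

View pics/w11.png

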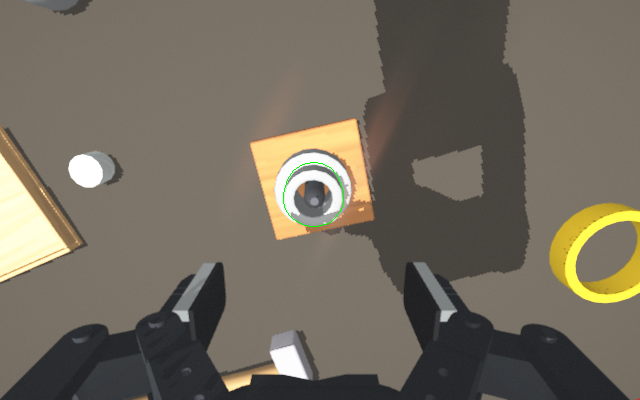

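Request:
carry_out --pt "-0.93 0.65 0 0 0 0 0.9" --pt "-0.93 0.65 0 0 0 0 0.9" --pt "-0.93 0.65 0 0 0 0 0.9" --pt "-0.93 0.65 0 0 0 0 0.9" --pt "-0.93 0.65 0 0 0 0 0.9" --pt "-0.93 0.65 0 0 0 0 0.9" --pt "-0.93 0.65 0 0 0 0 0.8" --pt "-0.93 0.65 0 0 0 0 0.8" --pt "-0.93 0.65 0 0 0 0 0.8" --pt "-0.93 0.65 0 0 0 0 0.8" --pt "0 0 0 0 0 0 0.8" --pt "0 0 0 0 0 0 0.8"

```text
t: 20.8
tool_pos: [0.3997, 0.1495, 0.1507]
tool_rot: [-0.594, -3.084, 0.001]
contact_force: [0.0, 0.6, 0.3]
opening: 0.0685
```

Run:
```python
from h import *
look('w12',['toe_dolly','heel_dolly'],guess={'heel_dolly':[.448,.0134,1.5]})
```

```text
toe_dolly [0.401  0.1512 2.7407] loss 0.027 p 0.62
heel_dolly [0.4363 0.0064 2.2205] loss 0.595 p 0.71
t 20.8 tcp [0.3997 0.1495 0.1507] jaw ang 1.19 z [-0.001 -0.001 -1.   ] F [0.  0.6 0.3] op 0.0685
```

View pics/w12.png

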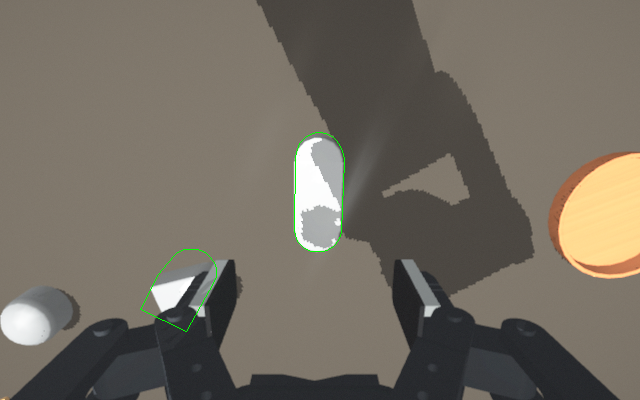

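Request:
carry_out --pt "0.05 0.07 -0.5 0 0 -0.2 0.8" --pt "0 0 -1 0 0 0 0.8" --pt "0 0 -1 0 0 0 0.8" --pt "0 0 -1 0 0 0 0.8" --pt "0 0 -1 0 0 0 0.8" --pt "0 0 -1 0 0 0 0.8" --pt "0 0 -0.2 0 0 0 0.8" --pt "0 0 0 0 0 0 0.8" --pt "0 0 0 0 0 0 0.8"

```text
t: 21.85
tool_pos: [0.4025, 0.1513, 0.0101]
tool_rot: [0.628, 3.077, 0.001]
contact_force: [-0.0, 0.4, 0.7]
opening: 0.0683
```

Request:
carry_out --pt "-0.03 0 -0.12 0 0 0 0.8" --pt "0 0 0 0 0 0 0" --pt "0 0 0 0 0 0 0" --pt "0 0 0 0 0 0 0" --pt "0 0 0 0 0 0 0" --pt "0 0 0 0 0 0 0" --pt "0 0 0 0 0 0 0" --pt "0 0 0 0 0 0 0" --pt "0 0 0 0 0 0 0" --grip_force 80

```text
t: 22.75
tool_pos: [0.4016, 0.1516, 0.0073]
tool_rot: [0.627, 3.077, 0.001]
contact_force: [-1.6, 0.4, 5.9]
opening: 0.036
```

Request:
carry_out --pt "0 0 0.2 0 0 0 0" --pt "0 0 0.5 0 0 0 0" --pt "0 0 1 0 0 0 0" --pt "0 0 1 0 0 0 0" --pt "0 0 1 0 0 0 0" --pt "0 0 1 0 0 0 0" --pt "0 0 0.4 0 0 0 0" --pt "0 0 0 0 0 0 0" --pt "0 0 0 0 0 0 0"

```text
t: 23.65
tool_pos: [0.4, 0.151, 0.1325]
tool_rot: [-0.627, -3.077, 0.001]
contact_force: [-0.1, -0.5, -6.3]
opening: 0.0362
```

Run:
```python
from h import *
look('w13',['toe_dolly'],zs={'toe_dolly':ctrl.get_obs()['tool_pos'][2]-.007})
```

```text
toe_dolly [0.4001 0.1498 2.74  ] loss 0.048 p 0.58
t 23.65 tcp [0.4    0.151  0.1325] jaw ang 1.169 z [-0.002 -0.    -1.   ] F [-0.1 -0.5 -6.3] op 0.0362
```

View pics/w13.png

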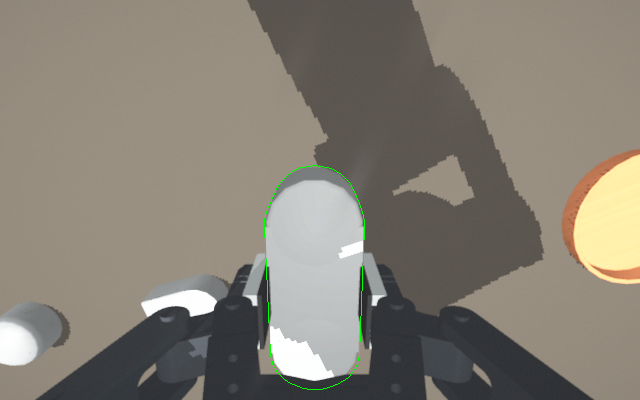

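Request:
carry_out --pt "0.32 -0.94 0 0 0 -0.9 0" --pt "0.32 -0.94 0 0 0 -0.9 0" --pt "0.32 -0.94 0 0 0 -0.9 0" --pt "0.32 -0.94 0 0 0 -0.9 0" --pt "0.32 -0.94 0 0 0 -0.9 0" --pt "0.32 -0.94 0 0 0 -0.9 0" --pt "0.32 -0.94 0 0 0 -0.9 0" --pt "0.32 -0.94 0 0 0 -0.9 0" --pt "0.32 -0.94 0 0 0 -0.9 0" --pt "0.32 -0.94 0 0 0 -0.9 0" --pt "0.32 -0.94 0 0 0 -0.9 0" --pt "0.32 -0.94 0 0 0 -0.9 0"

```text
t: 24.95
tool_pos: [0.4961, -0.1314, 0.1318]
tool_rot: [-2.123, -2.312, 0.002]
contact_force: [0.3, -0.6, -4.5]
opening: 0.0357
```

Request:
carry_out --pt "0.32 -0.94 0 0 0 -0.5 0" --pt "0.32 -0.94 0 0 0 0 0" --pt "0.32 -0.94 0 0 0 0 0" --pt "0.32 -0.94 0 0 0 0 0" --pt "0.32 -0.94 0 0 0 0 0" --pt "0.32 -0.94 0 0 0 0 0" --pt "0.2 -0.6 0 0 0 0 0" --pt "0 0 0 0 0 0 0" --pt "0 0 0 0 0 0 0"

```text
t: 25.85
tool_pos: [0.5493, -0.2861, 0.1325]
tool_rot: [-2.176, -2.262, -0.0]
contact_force: [-0.3, 1.1, -5.2]
opening: 0.0359
```

Run:
```python
from h import *
z=ctrl.get_obs()['tool_pos'][2]-.007
look('w14',['toe_dolly','tray'],zs={'toe_dolly':z},guess={'toe_dolly':[.551,-.296,1.6]})
```

```text
toe_dolly [ 0.5487 -0.288   1.6177] loss 0.048 p 0.84
tray no mask
t 25.85 tcp [ 0.5493 -0.2861  0.1325] jaw ang 0.039 z [-0.002  0.002 -1.   ] F [-0.3  1.1 -5.2] op 0.0359
```

View pics/w14.png

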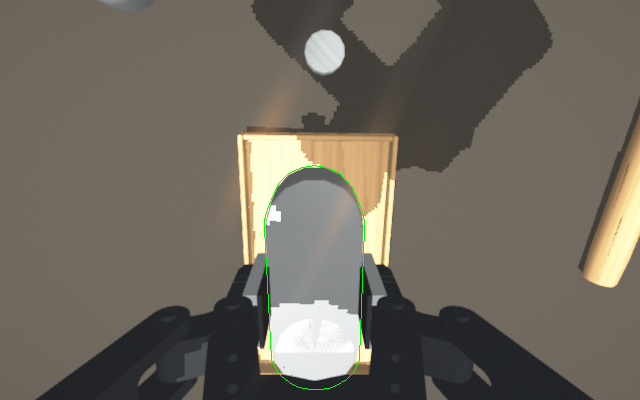

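Run:
```python
from h import *
obs=ctrl.get_obs(); p=ctrl.get_image('wrist'); c=cam(p,obs)
X=ext(box(.118,.218),0,.018)[4:]
print(proj(c,place(X,[.553,-.3464,.033],0)).round(0))
```

```text
[[399. 135.]
 [380. 377.]
 [251. 376.]
 [237. 134.]]
```

Request:
carry_out --pt "0.11 -0.34 -0.4 0 0 0 0" --pt "0 0 -1 0 0 0 0" --pt "0 0 -1 0 0 0 0" --pt "0 0 -1 0 0 0 0" --pt "0 0 -0.6 0 0 0 0" --pt "0 0 -0.4 0 0 0 0" --pt "0 0 0 0 0 0 0" --pt "0 0 0 0 0 0 0" --pt "0 0 0 0 0 0 0"

```text
t: 26.95
tool_pos: [0.5538, -0.2961, 0.0256]
tool_rot: [2.175, 2.262, 0.001]
contact_force: [-0.0, -0.1, -4.7]
opening: 0.0361
```

Request:
carry_out --pt "-0.05 0 -0.3 0 0 0 0" --pt "0 0 -0.15 0 0 0 0" --pt "0 0 0 0 0 0 0" --pt "0 0 0 0 0 0 0"

```text
t: 27.35
tool_pos: [0.5512, -0.2952, 0.0123]
tool_rot: [-2.177, -2.264, 0.0]
contact_force: [-0.5, -0.6, -4.6]
opening: 0.036
```

Request:
carry_out --pt "0 0 -0.06 0 0 0 0" --pt "0 0 0 0 0 0 0" --pt "0 0 0 0 0 0 0"

```text
t: 27.65
tool_pos: [0.5517, -0.2955, 0.0114]
tool_rot: [2.177, 2.264, 0.0]
contact_force: [0.1, -0.1, -4.0]
opening: 0.0362
```

Request:
carry_out --pt "0 0 -0.05 0 0 0 0" --pt "0 0 0 0 0 0 0" --pt "0 0 0 0 0 0 0"

```text
t: 27.95
tool_pos: [0.5517, -0.2955, 0.0114]
tool_rot: [2.177, 2.264, -0.0]
contact_force: [-3.7, 2.9, 5.2]
opening: 0.0357
```

Now in contact (+5 N). I'll release with a partial opening and rise.

Request:
carry_out --pt "0 0 0 0 0 0 0.6" --pt "0 0 0 0 0 0 0.6" --pt "0 0 0 0 0 0 0.6" --pt "0 0 0 0 0 0 0.6" --pt "0 0 0.2 0 0 0 0.6" --pt "0 0 0.8 0 0 0 0.6" --pt "0 0 1 0 0 0 0.6" --pt "0 0 1 0 0 0 0.6" --pt "0 0 1 0 0 0 0.8" --pt "0 0 1 0 0 0 0.8" --pt "0 0 1 0 0 0 0.8" --pt "0 0 0 0 0 0 0.8"

```text
t: 29.15
tool_pos: [0.5537, -0.2968, 0.1653]
tool_rot: [2.171, 2.258, 0.002]
contact_force: [0.7, -0.3, 0.6]
opening: 0.0682
```

Run:
```python
from h import *
look('w15',['toe_dolly'],zs={'toe_dolly':.004},guess={'toe_dolly':[.551,-.296,1.6]})
p=ctrl.get_image('top'); c=cam(p)
m=getmask(p,'heel_dolly',near=[.448,.013,.014],c=c); print(m and fit('heel_dolly',[(c,m[0])]))
```

```text
toe_dolly [ 0.5514 -0.2968  1.607 ] loss 0.034 p 0.93
t 29.15 tcp [ 0.5537 -0.2968  0.1653] jaw ang 0.039 z [ 0.007 -0.005 -1.   ] F [ 0.7 -0.3  0.6] op 0.0682
(array([0.44853686, 0.01426978, 1.47023291]), np.float64(0.05318151838094898))
```

View pics/w15.png

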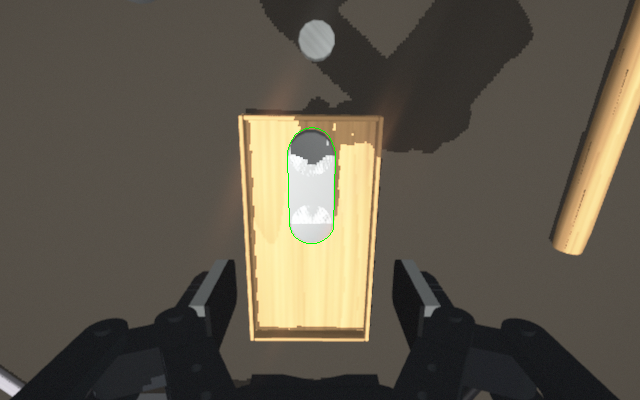

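Request:
carry_out --pt "-0.35 1 0 0 0 -0.7 0.8" --pt "-0.35 1 0 0 0 -0.7 0.8" --pt "-0.35 1 0 0 0 0 0.8" --pt "-0.35 1 0 0 0 0 0.8" --pt "-0.35 1 0 0 0 0 0.8" --pt "-0.35 1 0 0 0 0 0.8" --pt "-0.35 1 0 0 0 0 0.8" --pt "-0.35 1 0 0 0 0 0.8" --pt "-0.35 1 0 0 0 0 0.8" --pt "-0.35 1 0 0 0 0 0.8" --pt "-0.35 1 0 0 0 0 0.8" --pt "-0.35 1 0 0 0 0 0.8"

```text
t: 30.55
tool_pos: [0.4449, 0.0058, 0.158]
tool_rot: [-2.329, -2.105, 0.003]
contact_force: [0.0, 0.5, -0.5]
opening: 0.0684
```

Request:
carry_out --pt "0 0 0 0 0 0 0.8" --pt "0 0 0 0 0 0 0.8"

```text
t: 30.75
tool_pos: [0.4457, 0.005, 0.1585]
tool_rot: [-2.329, -2.107, 0.002]
contact_force: [-0.9, 0.2, 0.2]
opening: 0.0681
```

Run:
```python
from h import *
look('w16',['heel_dolly'],guess={'heel_dolly':[.448,.0134,1.5]})
```

```text
heel_dolly [0.4476 0.0142 1.47  ] loss 0.033 p 0.75
t 30.75 tcp [0.4457 0.005  0.1585] jaw ang -0.1 z [-0.002 -0.    -1.   ] F [-0.9  0.2  0.2] op 0.0681
```

View pics/w16.png

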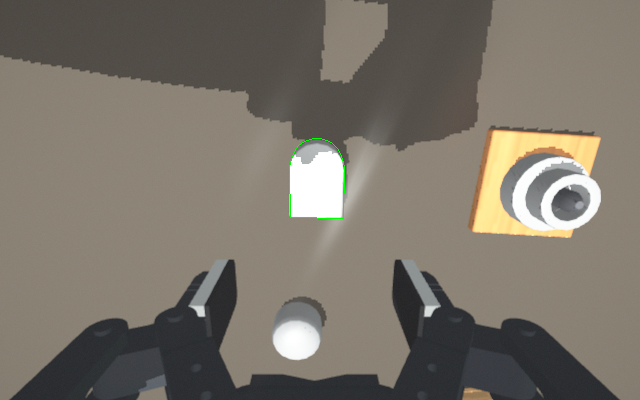

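Request:
carry_out --pt "0.05 0.02 -0.6 0 0 0 0.8" --pt "0 0 -1 0 0 0 0.8" --pt "0 0 -1 0 0 0 0.8" --pt "0 0 -1 0 0 0 0.8" --pt "0 0 -1 0 0 0 0.8" --pt "0 0 -1 0 0 0 0.8" --pt "0 0 -0.2 0 0 0 0.8" --pt "0 0 0 0 0 0 0.8" --pt "0 0 0 0 0 0 0.8"

```text
t: 31.75
tool_pos: [0.4487, 0.0047, 0.0159]
tool_rot: [2.33, 2.105, 0.002]
contact_force: [0.6, -0.1, 0.6]
opening: 0.0682
```

Request:
carry_out --pt "-0.05 0.02 -0.3 0 0 0 0.8" --pt "0 0 0 0 0 0 0" --pt "0 0 0 0 0 0 0" --pt "0 0 0 0 0 0 0" --pt "0 0 0 0 0 0 0" --pt "0 0 0 0 0 0 0" --pt "0 0 0 0 0 0 0" --pt "0 0 0 0 0 0 0"

```text
t: 32.55
tool_pos: [0.447, 0.0057, 0.0081]
tool_rot: [2.33, 2.106, 0.001]
contact_force: [-1.0, 0.6, 5.7]
opening: 0.0421
```

Request:
carry_out --pt "0 0 0.2 0 0 0 0" --pt "0 0 0.5 0 0 0 0" --pt "0 0 1 0 0 0 0" --pt "0 0 1 0 0 0 0" --pt "0 0 1 0 0 0 0" --pt "0 0 1 0 0 0 0" --pt "0 0 0.4 0 0 0 0" --pt "0 0 0 0 0 0 0" --pt "0 0 0 0 0 0 0"

```text
t: 33.45
tool_pos: [0.4454, 0.0058, 0.1335]
tool_rot: [-2.33, -2.105, 0.002]
contact_force: [-0.0, -0.7, -5.4]
opening: 0.0422
```

Run:
```python
from h import *
look('w17',['heel_dolly'],zs={'heel_dolly':ctrl.get_obs()['tool_pos'][2]-.008},guess={'heel_dolly':[.448,.0134,1.5]})
```

```text
heel_dolly [0.446  0.0148 1.4583] loss 0.033 p 0.65
t 33.45 tcp [0.4454 0.0058 0.1335] jaw ang -0.101 z [-0.002  0.    -1.   ] F [-0.  -0.7 -5.4] op 0.0422
```

View pics/w17.png

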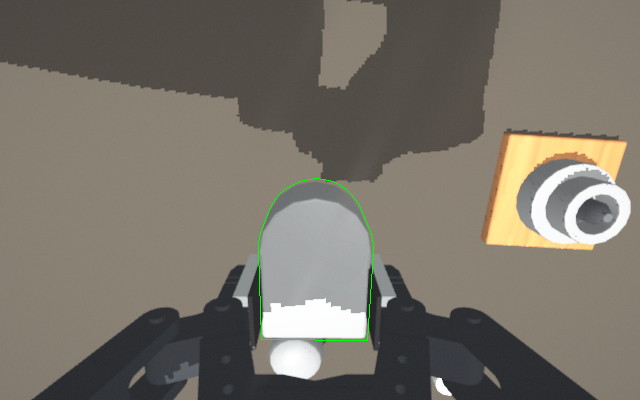

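Request:
carry_out --pt "0.26 -0.98 0 0 0 0.7 0" --pt "0.26 -0.98 0 0 0 0.64 0" --pt "0.26 -0.98 0 0 0 0 0" --pt "0.26 -0.98 0 0 0 0 0" --pt "0.26 -0.98 0 0 0 0 0" --pt "0.26 -0.98 0 0 0 0 0" --pt "0.26 -0.98 0 0 0 0 0" --pt "0.26 -0.98 0 0 0 0 0" --pt "0.26 -0.98 0 0 0 0 0" --pt "0.26 -0.98 0 0 0 0 0" --pt "0.26 -0.98 0 0 0 0 0" --pt "0.26 -0.98 0 0 0 0 0"

```text
t: 34.75
tool_pos: [0.5236, -0.2887, 0.1324]
tool_rot: [-2.182, -2.255, 0.001]
contact_force: [0.2, -0.2, -4.4]
opening: 0.0426
```

Request:
carry_out --pt "0.26 -0.98 0 0 0 0 0" --pt "0.26 -0.98 0 0 0 0 0" --pt "0.26 -0.98 0 0 0 0 0" --pt "0.26 -0.98 0 0 0 0 0" --pt "0.26 -0.98 0 0 0 0 0" --pt "0 0 0 0 0 0 0" --pt "0 0 0 0 0 0 0" --pt "0 0 0 0 0 0 0"

```text
t: 35.55
tool_pos: [0.5562, -0.4096, 0.1331]
tool_rot: [-2.182, -2.256, -0.0]
contact_force: [0.7, 1.6, -5.3]
opening: 0.0425
```

Run:
```python
from h import *
look('w18',['heel_dolly'],zs={'heel_dolly':ctrl.get_obs()['tool_pos'][2]-.008},guess={'heel_dolly':[.555,-.40,1.6]})
```

```text
heel_dolly [ 0.5554 -0.401   1.5977] loss 0.043 p 0.63
t 35.55 tcp [ 0.5562 -0.4096  0.1331] jaw ang 0.033 z [-0.002  0.002 -1.   ] F [ 0.7  1.6 -5.3] op 0.0425
```

View pics/w18.png

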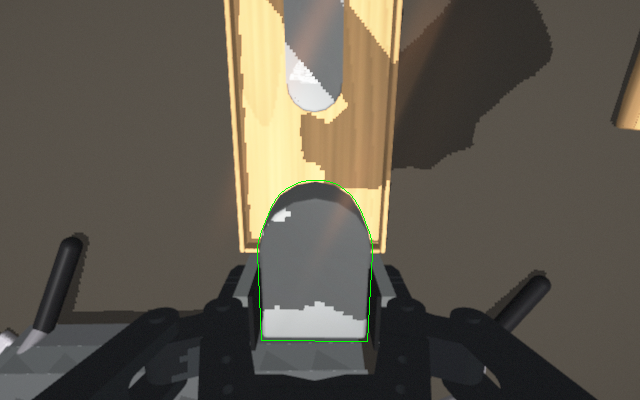

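Request:
carry_out --pt "0 0.4 -0.4 0 0 0 0" --pt "0 0 -1 0 0 0 0" --pt "0 0 -1 0 0 0 0" --pt "0 0 -1 0 0 0 0" --pt "0 0 -0.6 0 0 0 0" --pt "0 0 -0.4 0 0 0 0" --pt "0 0 0 0 0 0 0" --pt "0 0 0 0 0 0 0" --pt "0 0 0 0 0 0 0"

```text
t: 36.55
tool_pos: [0.5579, -0.4017, 0.0268]
tool_rot: [2.182, 2.255, 0.0]
contact_force: [0.2, -0.6, -4.7]
opening: 0.0423
```

Request:
carry_out --pt "-0.1 0.03 -0.3 0 0 0 0" --pt "0 0 -0.2 0 0 0 0" --pt "0 0 0 0 0 0 0" --pt "0 0 0 0 0 0 0"

```text
t: 36.95
tool_pos: [0.5543, -0.4001, 0.0122]
tool_rot: [-2.185, -2.258, 0.0]
contact_force: [0.8, -0.2, -4.7]
opening: 0.0425
```

Request:
carry_out --pt "0 0 -0.06 0 0 0 0" --pt "0 0 0 0 0 0 0" --pt "0 0 0 0 0 0 0"

```text
t: 37.25
tool_pos: [0.5543, -0.4001, 0.0121]
tool_rot: [-2.184, -2.257, 0.0]
contact_force: [-3.7, 2.9, 4.3]
opening: 0.0421
```

In contact with the floor. Release and rise.

Request:
carry_out --pt "0 0 0 0 0 0 0.65" --pt "0 0 0 0 0 0 0.65" --pt "0 0 0 0 0 0 0.65" --pt "0 0 0 0 0 0 0.65" --pt "0 0 0.2 0 0 0 0.65" --pt "0 0 0.8 0 0 0 0.65" --pt "0 0 1 0 0 0 0.65" --pt "0 0 1 0 0 0 0.65" --pt "0 0 1 0 0 0 0.8" --pt "0 0 1 0 0 0 0.8" --pt "0 0 1 0 0 0 0.8" --pt "0 0 0 0 0 0 0.8"

```text
t: 38.45
tool_pos: [0.5565, -0.4019, 0.1667]
tool_rot: [2.178, 2.251, 0.001]
contact_force: [0.4, -0.5, 1.2]
opening: 0.0684
```

Run:
```python
from h import *
look('w19',['heel_dolly','toe_dolly'],zs={'toe_dolly':.004,'heel_dolly':.004},guess={'toe_dolly':[.551,-.296,1.6],'heel_dolly':[.555,-.39,1.6]})
```

```text
heel_dolly [ 0.554  -0.3911  1.6042] loss 0.034 p 0.9
toe_dolly [ 0.5513 -0.2967  1.6175] loss 0.015 p 0.79
t 38.45 tcp [ 0.5565 -0.4019  0.1667] jaw ang 0.033 z [ 0.007 -0.006 -1.   ] F [ 0.4 -0.5  1.2] op 0.0684
```

View pics/w19.png

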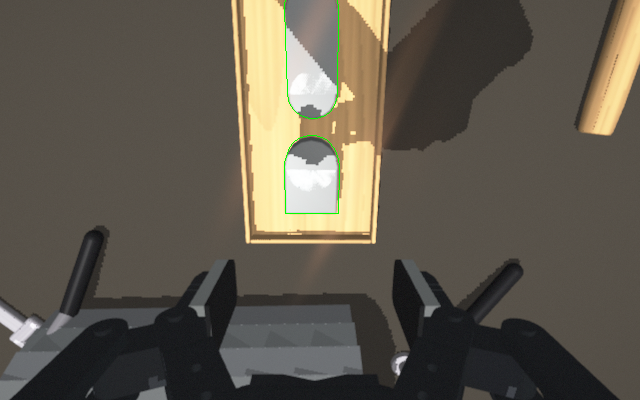

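Request:
carry_out --pt "-0.52 0.97 0 0 0 0 0.8" --pt "-0.52 0.97 0 0 0 0 0.8" --pt "-0.52 0.97 0 0 0 0 0.8" --pt "-0.52 0.97 0 0 0 0 0.8" --pt "-0.52 0.97 0 0 0 0 0.8" --pt "-0.52 0.97 0 0 0 0 0.8" --pt "-0.52 0.97 0 0 0 0 0.8" --pt "-0.52 0.97 0 0 0 0 0.8" --pt "-0.52 0.97 0 0 0 0 0.8" --pt "-0.52 0.97 0 0 0 0 0.8" --pt "-0.52 0.97 0 0 0 0 0.8" --pt "0 0 0 0 0 0 0.8"

```text
t: 39.8
tool_pos: [0.4092, -0.1308, 0.1583]
tool_rot: [-2.179, -2.257, 0.001]
contact_force: [-0.4, -0.1, 0.9]
opening: 0.0685
```

Run:
```python
from h import *
look('w20',['dome_dolly'])
```

```text
dome_dolly [ 0.4138 -0.1352  0.    ] loss 0.051 p 0.83
t 39.8 tcp [ 0.4092 -0.1308  0.1583] jaw ang 0.035 z [-0.004  0.002 -1.   ] F [-0.4 -0.1  0.9] op 0.0685
```

View pics/w20.png

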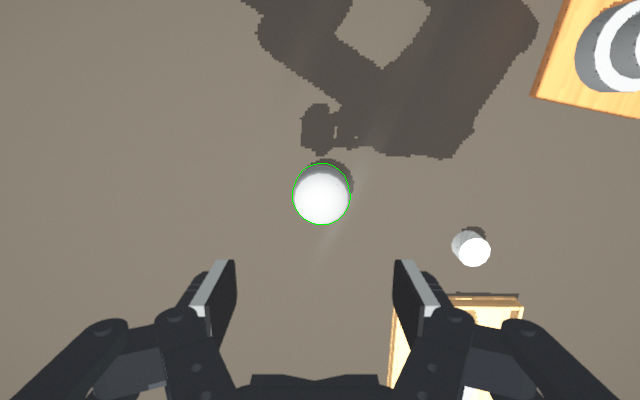

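Request:
carry_out --pt "0.16 -0.18 -0.6 0 0 0 0.8" --pt "0 0 -1 0 0 0 0.8" --pt "0 0 -1 0 0 0 0.8" --pt "0 0 -1 0 0 0 0.8" --pt "0 0 -1 0 0 0 0.8" --pt "0 0 -1 0 0 0 0.8" --pt "0 0 -0.3 0 0 0 0.8" --pt "0 0 0 0 0 0 0.8" --pt "0 0 0 0 0 0 0.8"

```text
t: 40.8
tool_pos: [0.4161, -0.1385, 0.0141]
tool_rot: [2.184, 2.257, 0.0]
contact_force: [0.3, -0.0, -1.6]
opening: 0.0685
```

Request:
carry_out --pt "-0.08 0.12 -0.36 0 0 0 0.8" --pt "0 0 0 0 0 0 0.8" --pt "0 0 0 0 0 0 0.8"

```text
t: 41.1
tool_pos: [0.4134, -0.1347, 0.0045]
tool_rot: [2.184, 2.258, 0.0]
contact_force: [-0.2, -0.7, -0.2]
opening: 0.0681
```

Request:
carry_out --pt "0.02 -0.02 0 0 0 0 0" --pt "0 0 0 0 0 0 0" --pt "0 0 0 0 0 0 0" --pt "0 0 0 0 0 0 0" --pt "0 0 0 0 0 0 0" --pt "0 0 0 0 0 0 0" --pt "0 0 0 0 0 0 0"

```text
t: 41.8
tool_pos: [0.4147, -0.1356, 0.0054]
tool_rot: [2.184, 2.257, 0.001]
contact_force: [-1.0, 0.7, 6.3]
opening: 0.0452
```

Request:
carry_out --pt "0 0 0.2 0 0 0 0" --pt "0 0 0.5 0 0 0 0" --pt "0 0 1 0 0 0 0" --pt "0 0 1 0 0 0 0" --pt "0 0 1 0 0 0 0" --pt "0 0 1 0 0 0 0" --pt "0 0 0.8 0 0 0 0" --pt "0 0 0 0 0 0 0" --pt "0 0 0 0 0 0 0"

```text
t: 42.7
tool_pos: [0.4136, -0.1351, 0.1416]
tool_rot: [2.184, 2.258, -0.0]
contact_force: [0.1, 0.5, -4.2]
opening: 0.0454
```

Run:
```python
from h import *
look('w21',['dome_dolly'],zs={'dome_dolly':ctrl.get_obs()['tool_pos'][2]-.004})
```

```text
dome_dolly [ 0.4129 -0.1342  0.    ] loss 0.049 p 0.81
t 42.7 tcp [ 0.4136 -0.1351  0.1416] jaw ang 0.033 z [ 0. -0. -1.] F [ 0.1  0.5 -4.2] op 0.0454
```

View pics/w21.png

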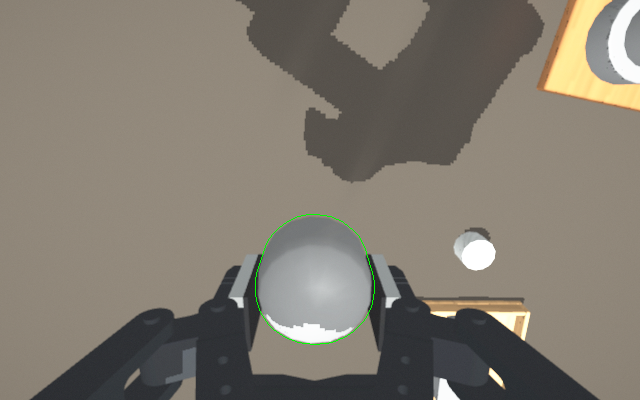

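Request:
carry_out --pt "0.2 0.98 0 0 0 0 0" --pt "0.2 0.98 0 0 0 0 0" --pt "0.2 0.98 0 0 0 0 0" --pt "0.2 0.98 0 0 0 0 0" --pt "0.2 0.98 0 0 0 0 0" --pt "0.2 0.98 0 0 0 0 0" --pt "0.2 0.98 0 0 0 0 0" --pt "0.2 0.98 0 0 0 0 0" --pt "0.2 0.98 0 0 0 0 0" --pt "0.2 0.98 0 0 0 0 0" --pt "0.2 0.98 0 0 0 0 0" --pt "0.2 0.98 0 0 0 0 0"

```text
t: 44.0
tool_pos: [0.4727, 0.1596, 0.1396]
tool_rot: [-2.183, -2.256, 0.005]
contact_force: [-0.2, -1.3, -4.8]
opening: 0.0451
```

Request:
carry_out --pt "0.2 0.98 0 0 0 0 0" --pt "0.2 0.98 0 0 0 0 0" --pt "0.2 0.98 0 0 0 0 0" --pt "0.2 0.98 0 0 0 0 0" --pt "0.2 0.98 0 0 0 0 0" --pt "0.2 0.98 0 0 0 0 0" --pt "0.2 0.98 0 0 0 0 0" --pt "0.2 0.98 0 0 0 0 0" --pt "0.2 0.98 0 0 0 0 0" --pt "0 0 0 0 0 0 0" --pt "0 0 0 0 0 0 0" --pt "0 0 0 0 0 0 0"

```text
t: 45.2
tool_pos: [0.5181, 0.3782, 0.1402]
tool_rot: [-2.185, -2.257, 0.004]
contact_force: [-0.4, -1.0, -4.3]
opening: 0.0447
```

Run:
```python
from h import *
look('w22',['dome_dolly','dish'],zs={'dome_dolly':ctrl.get_obs()['tool_pos'][2]-.004},guess={'dome_dolly':[.517,.383,0]})
obs=ctrl.get_obs(); p=ctrl.get_image('wrist'); c=cam(p,obs); im=p['frame'].copy()
P=proj(c,place(ext(circ(.056),.018,.018),[.5174,.3834,0],0)); cv2.polylines(im,[cv2.convexHull(P.round().astype(np.int32))],True,(255,0,0),1)
cv2.imwrite('pics/w22b.png',im)
```

```text
dome_dolly no mask
dish [0.5171 0.3828 0.    ] loss 0.089 p 0.55
t 45.2 tcp [0.5181 0.3782 0.1402] jaw ang 0.033 z [-0.002 -0.002 -1.   ] F [-0.4 -1.  -4.3] op 0.0447
```

View pics/w22b.png

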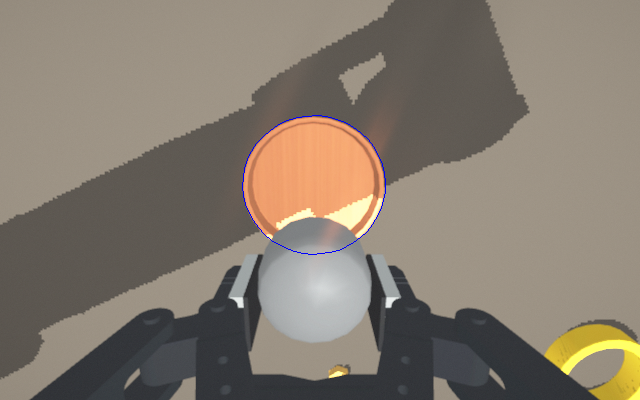

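Request:
carry_out --pt "-0.05 0.2 -0.5 0 0 0 0" --pt "0 0 -1 0 0 0 0" --pt "0 0 -1 0 0 0 0" --pt "0 0 -1 0 0 0 0" --pt "0 0 -0.7 0 0 0 0" --pt "0 0 -0.5 0 0 0 0" --pt "0 0 0 0 0 0 0" --pt "0 0 0 0 0 0 0" --pt "0 0 0 0 0 0 0"

```text
t: 46.3
tool_pos: [0.5188, 0.3849, 0.0261]
tool_rot: [2.184, 2.257, 0.005]
contact_force: [-0.6, 0.2, -4.1]
opening: 0.0453
```

Request:
carry_out --pt "-0.04 -0.05 -0.4 0 0 0 0" --pt "0 0 -0.2 0 0 0 0" --pt "0 0 0 0 0 0 0" --pt "0 0 0 0 0 0 0"

```text
t: 46.7
tool_pos: [0.5168, 0.383, 0.0095]
tool_rot: [2.184, 2.258, 0.001]
contact_force: [0.0, -0.4, -1.9]
opening: 0.0456
```

Request:
carry_out --pt "0 0 -0.03 0 0 0 0" --pt "0 0 0 0 0 0 0" --pt "0 0 0 0 0 0 0.65" --pt "0 0 0 0 0 0 0.65" --pt "0 0 0 0 0 0 0.65" --pt "0 0 0 0 0 0 0.65" --pt "0 0 0.2 0 0 0 0.65" --pt "0 0 0.8 0 0 0 0.65" --pt "0 0 1 0 0 0 0.65" --pt "0 0 1 0 0 0 0.65" --pt "0 0 1 0 0 0 0.65" --pt "0 0 1 0 0 0 0.65"

```text
t: 47.9
tool_pos: [0.5166, 0.383, 0.135]
tool_rot: [2.184, 2.258, 0.001]
contact_force: [-1.0, -0.5, -0.6]
opening: 0.0555
```

Request:
carry_out --pt "0 0 1 0 0 0 0.65" --pt "0 0 1 0 0 0 0.65" --pt "0 0 0 0 0 0 0.65" --pt "0 0 0 0 0 0 0.65" --pt "0 0 0 0 0 0 0.65"

```text
t: 48.4
tool_pos: [0.5158, 0.3826, 0.1819]
tool_rot: [-2.184, -2.257, 0.004]
contact_force: [-0.0, 0.3, -0.9]
opening: 0.0557
```

Run:
```python
from h import *
look('w23',['dome_dolly'],zs={'dome_dolly':.004},guess={'dome_dolly':[.517,.383,0]})
p=ctrl.get_image('top'); q=ctrl.get_image('scene')
cv2.imwrite('pics/top9.png',p['frame'])
cv2.imwrite('pics/all9.png',np.vstack([cv2.resize(q['frame'][120:340,170:500],(600,400)),cv2.resize(cv2.imread('pics/w23.png')[80:300,150:480],(300,200)).repeat(2,1)]))
```

```text
dome_dolly [0.5165 0.3838 0.    ] loss 0.041 p 0.62
t 48.4 tcp [0.5158 0.3826 0.1819] jaw ang 0.033 z [-0.002 -0.001 -1.   ] F [-0.   0.3 -0.9] op 0.0557
```

View pics/all9.png

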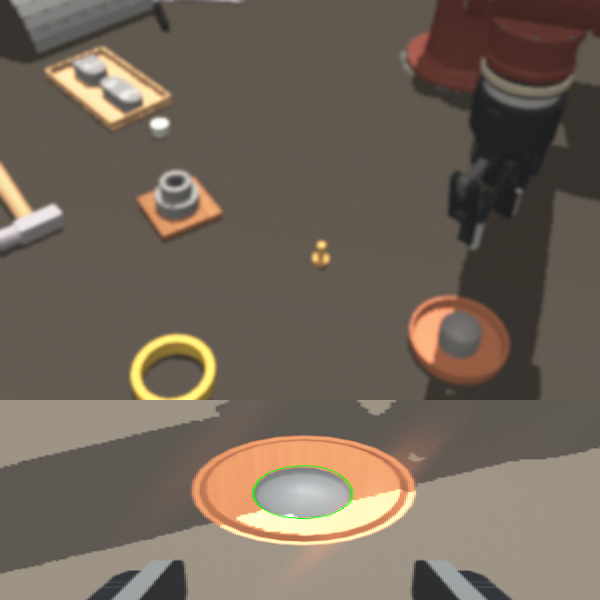

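View pics/top9.png

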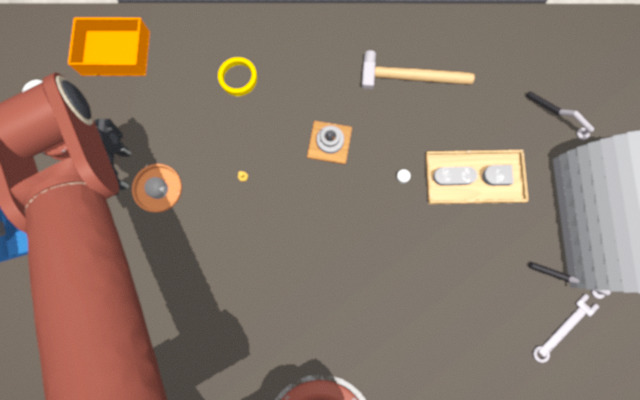

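The final pictures show both dies stacked on the spindle (330,138), both dollies flat in the tray (455,176 and 499,175) and the dome in the dish (156,187). The arm is clear of everything.

```bash
python3 -c "
from station import ctrl
print(ctrl.finish_job())"
```

```text
the job is handed in; nothing more can be done
None
```

All five pieces are put away and the job is handed in. It took about 48.5 s of the 131 s allowed, and no verdict was reported.

- **Ring dies:** the big die went over the spindle first, and the small die now lies on it. The wrist camera put them within 1 mm of each other, both centred on the spindle.
- **Flat dollies:** the long one and the D-shaped one lie along the tray's centre line. The fit has them flat on the floor, about 1.5 cm apart and clear of the walls.
- **Domed dolly:** it stands dome up in the dish, within about 1 mm of the centre.

The last top, scene and wrist pictures all showed this. The gripper was open 18 cm above the work surface and touching nothing, and the highest wrist force in any move report was about 7 N.

Some readings failed or disagreed:
- The networks found nothing for the small die and the D-shaped dolly in the first scene picture. Their first fits in the top picture were wrong, so I measured both again with the top and wrist cameras before grasping.
- The tray was not detected while I held the long dolly over it, so I checked the tray's projected corners against the picture; they matched within about 2 pixels.
- The domed dolly was not detected while held over the dish. It was found again after I let go.

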